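# Slide the offcut into the drilling jig's pocket

### The arm

A 6-joint arm with a two-finger parallel gripper is mounted at the origin on a cart in front of the work surface, level with it; the furniture and walls round the work are solid. World frame = base frame: x ahead of the robot, y to its left, z up, the work surface at z = 0. Lengths are in mm, angles in rad, forces in N, time in s.
With the tool pointing down it reaches from about 275 to 750 mm from the base axis. Payload 10.2 kg.
Tool frame: the origin (TCP) lies at the very end of the fingers, on their centre line; the grasp point (between the pads) lies 19 mm behind it (ctrl.hold_point_z is the distance from the TCP to the grasp point, in mm); z points along the fingers, y is the direction in which the jaws open and shut (so a half turn about z gives the same grasp; the last joint's range is limited). The gripper opens to 85 mm and grips with 20 to 120 N. Pads are 22 mm wide; open, the fingers measure 114 mm over their backs; the gripper's body (76 mm by 85 mm) begins 54 mm behind the grasp point. The pads swing forward as they close: fully open they stand 13 mm farther back than shut.
Start: joints at [1.077, 0.313, 1.498, -0, 1.331, -0.223], TCP at [140.451, 505.87, 231.294] pointing down, gripper open.
Joint ranges: [-2.94, 2.94], [-0.97, 2.17], [0.19, 2.56], [-1.23, 4.37], [0.02, 3.11], [-2.88, 2.88]. Speed limits (rad/s): [2.39, 2.39, 3.01, 3.14, 3.14, 3.14].

### API

Orientations are given as a unit quaternion [w, x, y, z].
In Python, from rig import readout, cams, workorder, spotter, ctrl gives the robot as it stands.
- The arm moves only by the tool step_arm, never from a script. Its argument "plan" is text: rows parted by semicolons, each of 5 numbers parted by spaces: the shift along the tool's x, y, z in cm, then the turn about the tool's z in degrees, then the opening in per cent of the stroke, from 0 (shut) to 100 (fully open). In form: x y z twist gripper; .... A call has 1 to 10 rows; each row is the pose to reach, as a shift and turn from the pose commanded when the call began, along the tool's axes at that moment; what a row does not reach only later rows make up. A row lasts 1/10 s, in which the tool goes at most 50 mm and 8.59 degrees, less where a joint would pass 70% of its speed; a pose out of reach is approached as far as the arm can. A call with a gripper value outside its range is refused whole. The fingers move at their own pace and stop on an object; "grip_force" is the grip in N (left out, the last holds). Time passes only in rows, so rows that repeat a pose let the fingers close. It gives the time, the measured TCP pose, the force and the opening at its end, in the units of the state.
- readout.sense(): the state, without advancing time (a new reading comes with each control period).
- cams.capture(name): name is "scene" or "top" or "wrist"; returns (picture, depth): 384x512x3 uint8, red, green, blue; 384x512 float32, mm along the optical axis (not along the pixel's ray), 0 where there is no reading.
- cams.camera_info(name): a dict with "vfov" (degrees; the focal length in pixels is half the picture's height over the tangent of half this angle, whatever the lens; pixels are square), "cx", "cy" (the principal point, pixels), "rvec" (rotation vector, rad) and "tvec" (3), from world to camera coordinates, as OpenCV has them. Camera axes: x right, y down, z forward; pixel columns grow to the right and rows downward; lengths in mm; the calibration is good to about 2 mm. A picture is of the moment at which its call begins: read the wrist's pose just before it. camera_info takes no time and is no camera call; for the wrist camera it gives the pose at the moment of the call.
- workorder.finish_job(): hands the job in, once; it reports no verdict.
Trained networks look in the newest picture that a camera, given by its name, has taken for a name from the list of things; names that differ only in an ending like _2 or _b are one class to them, and where a whole thing is asked for, a point or a joint stands for the part that bears it (a point fixed in the world has none). Each returns a list of dicts, best first, with "conf" (0 to 1); they miss things now and then, are a little off and sometimes report something else, mostly with a low value. They report only what shows in the picture. A call takes as long as a camera call. They do not tell look-alikes from the thing itself.
- spotter.regions_of(camera, target): "pixels" (384x512 bool, what is visible of it) and "extent" ([centre column, centre row, width, height] in pixels, round what is visible of it).
The state is a dict: "time_s": time; "joints": joint angles; "dq": joint speeds; "tau": joint torques, N m; "eef_pos": TCP position; "ee_rot": TCP orientation; "force": force on the tool from outside, world axes, zero at the start; "wrist_torque": the same for the moment, N m; "grip_width": opening from 0.0 (shut) to 1.0 (fully open).
Only numpy, scipy, OpenCV 4.12 (cv2) and the standard library are available. Lean on these libraries where they do the work, as an engineer would, in place of code of your own. Each camera call takes 0.05 s, during which the arm holds its last target. There are 200 camera calls.

### The job

On the plywood drilling jig lie a bare softwood offcut and a cork sanding block, one on each side of the rectangular pocket in the middle. Slide the offcut along the jig, without picking it up off the board, until it drops into the pocket and lies flat on the pocket's floor, ready for drilling, and let go. Leave the sanding block where it is.

Things in the scene. Friction and masses are not known exactly. Their poses are not given: they have to be found in the camera images.
- jig: The drilling jig, fixed to the bench: a flat plywood board 170 (its x) x 350 (its y) x 18 mm thick (z, up). In its middle is a rectangular pocket, 126 mm along x and 60 mm along y, 12 mm deep, open upward, with a dark floor. The deck left and right of the pocket (towards +y and -y) is flat and unobstructed, except for the two blocks. Origin: centre of the underside, on the bench top; the deck is 18 mm above it, the pocket's floor 6 mm above it.
- pocket (a point): Centre of the pocket's floor, 12 mm below the deck; its axes are those of the jig.
- offcut: The softwood offcut, a plain bar of grained wood 45 (its x) x 110 (its y) x 35 mm high (z), about 0.1 kg. Origin: centre of its underside. It starts lying on the deck about 120 mm from the pocket's centre, on either the +y or the -y side of the jig, its long axis (y) roughly along the jig's x, up to 9 degrees off. The pocket is 15 to 16 mm longer and wider than the offcut, which stands 23 mm above the deck when seated.
- sanding_block: The cork sanding block, even reddish brown with a thin sole, shorter, wider and lower than the offcut, 56 (its x) x 94 (its y) x 31 mm high. Origin: centre of its underside. It lies on the deck on the other side of the pocket from the offcut and must stay there.
Mind the look-alikes: they are no part of the job. What is shaped like the offcut but orange is not meant.

How it is judged (in metres and radians):
At the end, for the whole second after the job is handed in: The offcut lies at rest in the pocket: its origin within 15 mm (horizontally) of the pocket's centre and less than 3 mm above the pocket's floor, its long axis within 10 degrees of the pocket's, tilted less than 0.06 rad (3.4 degrees) (horizontal distance between offcut and pocket below 0.015 m and z of offcut in the frame of pocket below 0.003 m and angle between the y axis of offcut and the x axis of jig, either way round below 0.175 rad and angle between offcut's own z axis and vertical below 0.06 rad and linear speed of offcut below 0.02 m/s); the robot touches nothing.
It fails at once if the offcut is picked up: its underside centre more than 10 mm above the deck (z of offcut in the frame of pocket above 0.022 m).
It fails at once if the sanding block is moved more than 20 mm (distance of sanding_block from where it was at the start of the episode above 0.02 m).
It also fails if it takes over 32 s, if anything falls off the work surface, if the arm or the gripper's body presses on something with over 40 N, if the wrist force passes 120 N, or if a joint passes its speed limit or range.

## Working session

There is one attempt and no reset: what is moved stays moved. The work goes in short steps, Python scripts to look and compute and a tool call to move; the robot and the scene stay as the last step left them, time stands still between calls to the robot, and variables do not carry over. Pictures are saved under pics/ and viewed, about 8 in all and at most 12, crops included, and the job is handed in when it is done.

Besides the shell and the picture viewer there is one more tool, called after "Request:" as name(argument=value, ...), one argument or row to a line, values as JSON. step_arm: Moves the arm, as the interface text tells. Its arguments: {"type":"object","properties":{"plan":{"type":"string"},"grip_force":{"type":"number"}},"required":["plan"]}

```bash
mkdir -p pics; cat > h.py <<'E'
import numpy as np, cv2
from rig import readout, cams, workorder, spotter, ctrl
def cam(n):
    i=cams.camera_info(n); f=192/np.tan(np.radians(i["vfov"])/2)
    return f,i["cx"],i["cy"],cv2.Rodrigues(np.array(i["rvec"],float))[0],np.array(i["tvec"],float)
def world(n,depth,mask=None):
    f,cx,cy,R,t=cam(n)
    m=depth>0
    if mask is not None: m&=mask
    v,u=np.nonzero(m); d=depth[v,u]
    P=np.c_[(u-cx)/f*d,(v-cy)/f*d,d]
    return (P-t)@R, u, v
def save(p,im): cv2.imwrite(p,cv2.cvtColor(im,cv2.COLOR_RGB2BGR))
E
python3 - <<'E'
from h import *
s=readout.sense(); print({k:np.round(s[k],3) for k in ("time_s","eef_pos","ee_rot","grip_width")},ctrl.hold_point_z)
im,d=cams.capture("top"); save("pics/top1.png",im); np.savez("top1.npz",im=im,d=d)
for n in ("offcut","sanding_block","jig"):
    for r in spotter.regions_of("top",n):
        P,u,v=world("top",d,r["pixels"])
        z=np.percentile(P[:,2],80); Q=P[abs(P[:,2]-z)<4]
        print(n,round(r["conf"],2),np.round(r["extent"]),"z",round(z,1),cv2.minAreaRect(Q[:,:2].astype(np.float32)), np.median(im[v,u],0))
E
```

```text
{'time_s': np.float64(0.0), 'eef_pos': array([140.323, 505.618, 230.739]), 'ee_rot': array([-0.   ,  0.135,  0.991, -0.001]), 'grip_width': np.float64(0.999)} 18.700000000000003
offcut 0.95 [177. 181.  34.  52.] z 54.3 ((608.5201416015625, 274.16656494140625), (45.49074172973633, 108.53939819335938), 74.32447814941406) [184. 152. 105.]
offcut 0.87 [351. 230.  38.  53.] z 36.5 ((509.3495788574219, -120.89576721191406), (45.37921142578125, 109.4228744506836), 68.19998931884766) [234.  134.5  50. ]
sanding_block 0.75 [280. 200.  25.  39.] z 49.5 ((566.6611938476562, 37.613460540771484), (54.60048294067383, 89.60905456542969), 86.83325958251953) [185. 136.  91.]
jig 0.58 [226. 197. 163. 102.] z 19.4 ((580.95947265625, 164.66140747070312), (349.75933837890625, 169.69390869140625), 79.65802764892578) [227. 201. 154.]
```

View pics/top1.png

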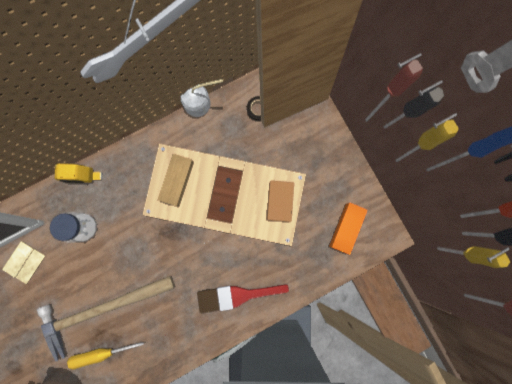

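The top view shows two bar shapes matching the offcut: grained brown wood on the jig at px (177,181), and an orange bar off the jig at (351,230). The first fits, since it is bare wood lying on the jig's deck. The cork block is at (280,200) and the pocket at (226,195). I'll confirm with a crop and check the heights along the path.

```bash
python3 - <<'E'
from h import *
z=np.load("top1.npz"); im,d=z["im"],z["d"]
P,u,v=world("top",d)
c=im[140:260,130:320]; save("pics/crop1.png",cv2.resize(c,None,fx=4,fy=4,interpolation=cv2.INTER_CUBIC))
# pocket floor
j=(u>195)&(u<255)&(v>150)&(v<240)&(P[:,2]<12)&(P[:,2]>-2)&(im[v,u].max(1)<140)
print("pocket",j.sum(),np.median(P[j,2]),cv2.minAreaRect(P[j,:2].astype(np.float32)))
k=(u>140)&(u<310)&(v>140)&(v<250)&(abs(P[:,2]-18)<4)
print("deck",np.median(P[k,2]),cv2.minAreaRect(P[k,:2].astype(np.float32)))
print("panel", [np.round(P[(u==a)&(v==b)],0) for a,b in((310,60),(270,110),(330,95),(195,100),(150,30),(255,105))])
H=np.full((10,11),np.nan)
for i in range(10):
  for q in range(11):
    m=(P[:,0]//80==i+1)&(P[:,1]//80==q-3)
    if m.any(): H[i,q]=P[m,2].max()
print("rows x from 80, cols y from -240 step 80");print(np.round(H))
E
```

```text
pocket 1653 5.846097514817461 ((581.5936889648438, 164.0736083984375), (127.03856658935547, 214.51544189453125), 88.38423919677734)
deck 18.269270136470556 ((581.1571044921875, 164.74478149414062), (350.53106689453125, 170.2117919921875), 79.62556457519531)
panel [array([[810.,   4., 231.]]), array([[759.,  67.,  92.]]), array([[840., -87., -25.]]), array([[784., 233.,  70.]]), array([[779., 254., 375.]]), array([[799.,  99.,   4.]])]
rows x from 80, cols y from -240 step 80
[[-790.  -21.  -17.  -15.  -14. -251.    3.    4.    4.    4.    6.]
 [-783. -828.   nan -247.    4.    5.    7.   20.   31.   30.    5.]
 [  nan   nan    3.    5.   16.   18.    6.   20.   25.   30.   29.]
 [-326.    5.    5.   19.   20.   20.   29.   28.   24.   27.    9.]
 [   5.   39.    5.   22.   18.    5.    6.    5.   97.   99.   54.]
 [ 411.   40.   22.   53.   23.   23.   56.   22.   99.   99.  150.]
 [ 480.   37.   22.   53.   24.   23.   58.   22.   45.  249.  205.]
 [ 520.  534.    5.   21.   22.   55.   58.  472.  465.  334.   nan]
 [  nan  539.  133.  425.  436.  396.  467.  512.  463. -191.   nan]
 [  nan  434.  377.  422.  423.  403.  413. -194. -202.   nan   nan]]
```

View pics/crop1.png

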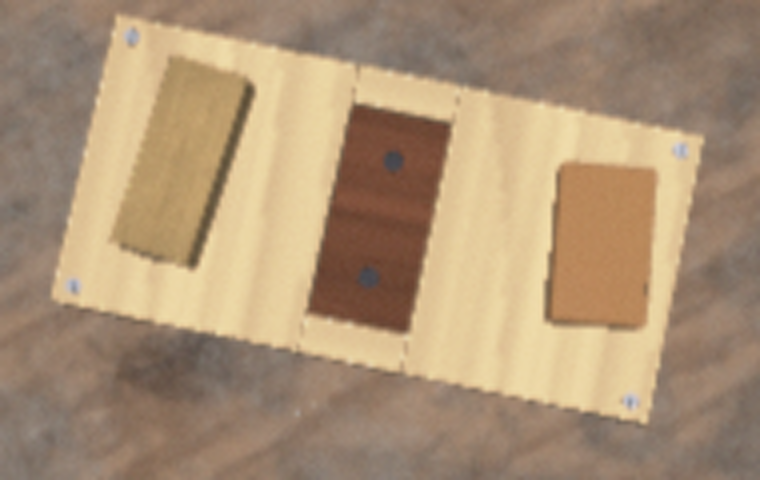

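The crop confirms it: the grained offcut lies left of the pocket and the plain reddish cork block lies right. I'm moving above the offcut; the tool is already turned to match it (74.5° against 74.3°).

Request:
step_arm(
  plan="-51.3 -9.8 0 0 80;-51.3 -9.8 0 0 80;-51.3 -9.8 0 0 80;-51.3 -9.8 0 0 80;-51.3 -9.8 0 0 80;-51.3 -9.8 0 0 80;-51.3 -9.8 0 0 80;-51.3 -9.8 0 0 80;-51.3 -9.8 0 0 80;-51.3 -9.8 0 0 80",
  grip_force=25,
)

```text
time_s: 1.2
eef_pos: [590.2, 282.8, 231.1]
ee_rot: [-0.0, 0.135, 0.991, -0.0]
force: [-0.0, 0.3, 0.1]
grip_width: 0.801
```

Request:
step_arm(
  plan="0 0 0 0 80",
)

```text
time_s: 1.3
eef_pos: [592.5, 280.2, 229.2]
ee_rot: [-0.0, 0.138, 0.99, -0.001]
force: [0.2, 0.7, -1.6]
grip_width: 0.799
```

Request:
step_arm(
  plan="-1.7 -0.2 4 0 80;-1.7 -0.2 8 0 80;-1.7 -0.2 8 0 80;-1.7 -0.2 8 0 80",
)

```text
time_s: 1.7
eef_pos: [604.3, 278.0, 152.3]
ee_rot: [0.0, 0.135, 0.991, 0.0]
force: [-0.1, 0.0, 1.3]
grip_width: 0.798
```

```bash
python3 - <<'E'
from h import *
s=readout.sense(); p=s["eef_pos"]; print(np.round(p,1),np.round(s["ee_rot"],3))
im,d=cams.capture("wrist"); save("pics/w1.png",im)
for r in spotter.regions_of("wrist","offcut"):
    P,u,v=world("wrist",d,r["pixels"]); z=np.percentile(P[:,2],70);Q=P[abs(P[:,2]-z)<3]
    print(r["conf"],r["extent"],z,cv2.minAreaRect(Q[:,:2].astype(np.float32)))
E
```

```text
[604.3 278.  152.3] [0.    0.135 0.991 0.   ]
0.75 [256.6, 189.2, 59.6, 139.2] 54.85955733525339 ((612.3863525390625, 276.08941650390625), (45.047000885009766, 110.36186981201172), 74.00633239746094)
```

View pics/w1.png

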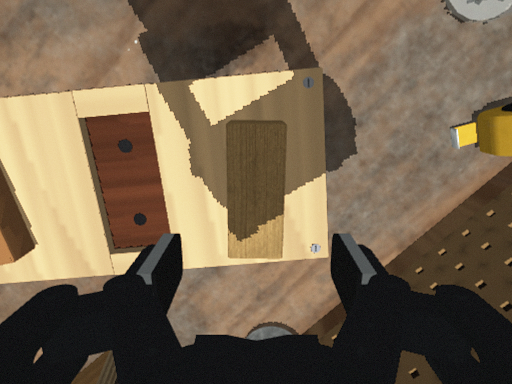

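The picture shows the offcut between the open jaws at px (256,189), aligned with them, and the pocket to its left at (125,180). The wrist and top views agree within about 4 mm, so I'm descending to grip the upper half.

Request:
step_arm(
  plan="-0.7 -0.1 4 0 80;-0.7 -0.1 8 0 80;-0.7 -0.1 11 0 80;-0.7 -0.1 12.2 0 80;-0.7 -0.1 12.2 0 80;-0.7 -0.1 12.2 0 40;-0.7 -0.1 12.2 0 40;-0.7 -0.1 12.2 0 40;-0.7 -0.1 12.2 0 40;-0.7 -0.1 12.2 0 40",
  grip_force=25,
)

```text
time_s: 2.8
eef_pos: [612.2, 275.2, 32.1]
ee_rot: [0.002, 0.135, 0.991, 0.001]
force: [-0.2, 0.8, 6.2]
grip_width: 0.523
```

Request:
step_arm(
  plan="0 0 0 0 40;0 0 0 0 40",
)

```text
time_s: 3.0
eef_pos: [612.2, 275.2, 32.1]
ee_rot: [0.002, 0.135, 0.991, 0.001]
force: [-1.0, 0.3, 6.2]
grip_width: 0.516
```

```bash
python3 - <<'E'
from h import *
im,d=cams.capture("wrist"); save("pics/w2.png",im); np.savez("w2.npz",im=im,d=d)
P,u,v=world("wrist",d)
k=(P[:,2]<11)&(P[:,2]>2)&(abs(P[:,0]-581)<75)&(abs(P[:,1]-165)<50)
Q=P[k]; print(k.sum(),np.median(Q[:,2]),cv2.minAreaRect(Q[:,:2].astype(np.float32)),u[k].min(),u[k].max(),v[k].min(),v[k].max())
r=spotter.regions_of("wrist","offcut")
for r in r:
    P,u,v=world("wrist",d,r["pixels"]); z=np.percentile(P[:,2],70);Q=P[abs(P[:,2]-z)<3]
    print(r["conf"],r["extent"],z,cv2.minAreaRect(Q[:,:2].astype(np.float32)))
E
```

```text
16906 5.6028725041062275 ((582.3906860351562, 162.51727294921875), (56.01485061645508, 124.44502258300781), 79.1901626586914) 0 108 106 325
0.8 [257.2, 232.9, 118.9, 223.6] 52.8278219846778 ((603.259765625, 277.78125), (45.266510009765625, 94.39225769042969), 73.93995666503906)
```

View pics/w2.png

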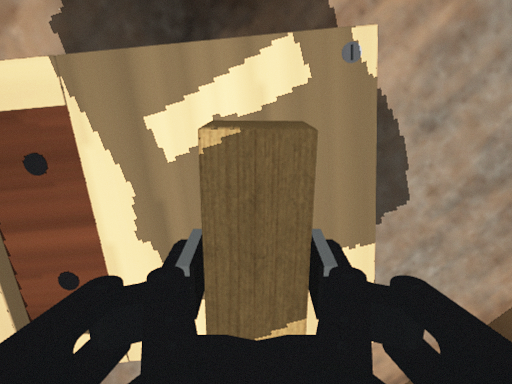

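The offcut is gripped at px (257,233), with the pocket at the left edge and parallel to it within about 5°. I'm sliding it about 114 mm along tool -y and squaring it by -5°.

Request:
step_arm(
  plan="0 -1 0 0 40;0 -2.5 0 -1 40;-0.1 -4 0 -2 40;-0.1 -5.5 0 -3 40;-0.1 -7 0 -4 40;-0.2 -8.5 0 -5.2 40;-0.2 -10 0 -5.2 40;-0.2 -11 0 -5.2 40;-0.2 -11.4 0 -5.2 40;-0.2 -11.4 0 -5.2 40",
)

```text
time_s: 4.1
eef_pos: [582.3, 164.1, 29.6]
ee_rot: [0.0, 0.09, 0.996, -0.0]
force: [-0.3, 1.1, -1.0]
grip_width: 0.522
```

```bash
python3 - <<'E'
from h import *
s=readout.sense(); print(np.round(s["eef_pos"],1),np.round(s["ee_rot"],3))
im,d=cams.capture("wrist"); save("pics/w3.png",im)
P,u,v=world("wrist",d)
k=(P[:,2]<11)&(P[:,2]>2)&(abs(P[:,0]-581)<75)&(abs(P[:,1]-165)<50)
print("gap px",k.sum(),cv2.minAreaRect(P[k][:,:2].astype(np.float32)))
for r in spotter.regions_of("wrist","offcut"):
    P,u,v=world("wrist",d,r["pixels"]); z=np.percentile(P[:,2],70);Q=P[abs(P[:,2]-z)<3]
    print(r["conf"],r["extent"],z,cv2.minAreaRect(Q[:,:2].astype(np.float32)))
E
```

```text
[582.3 164.1  29.6] [ 0.     0.09   0.996 -0.   ]
gap px 2099 ((585.0225219726562, 166.23043823242188), (60.71097946166992, 126.67366790771484), 79.88264465332031)
0.88 [256.1, 230.3, 117.4, 221.6] 50.10628402612176 ((573.5252075195312, 166.43975830078125), (45.29750442504883, 94.97880554199219), 79.25053405761719)
0.67 [38.4, 252.9, 72.4, 182.1] 46.39415855796649 ((568.8145141601562, 64.1264419555664), (19.98647689819336, 79.1265869140625), 69.13411712646484)
```

View pics/w3.png

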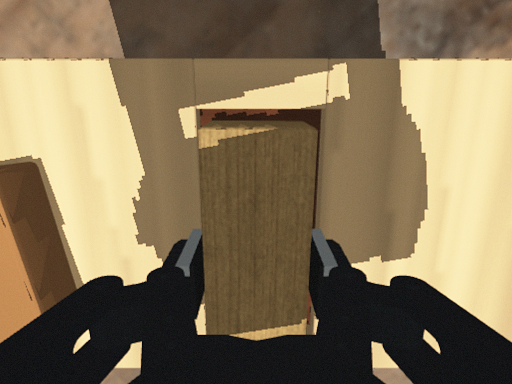

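The offcut is now over the pocket at px (256,230), parallel within 1°. The pocket rim runs from about x=198 to 322, with a gap of about 12 px at the top. The estimated offset is (4,1) mm, so I'm correcting that, lowering and letting go.

Request:
step_arm(
  plan="-0.3 0.15 0 0 40;-0.3 0.15 0 0 40;-0.3 0.15 0.4 0 40;-0.3 0.15 0.8 0 40;-0.3 0.15 0.8 0 40",
)

```text
time_s: 4.7
eef_pos: [585.2, 165.4, 20.5]
ee_rot: [-0.001, 0.09, 0.996, -0.0]
force: [0.9, -0.9, -1.5]
grip_width: 0.522
```

Request:
step_arm(
  plan="0 0 0 0 65;0 0 0 0 65;0 0 0 0 65;0 0 0 0 65",
)

```text
time_s: 5.1
eef_pos: [585.6, 165.3, 21.5]
ee_rot: [0.0, 0.09, 0.996, 0.0]
force: [-0.3, -0.1, 0.3]
grip_width: 0.652
```

Request:
step_arm(
  plan="0 0 -1 0 65;0 0 -4 0 65;0 0 -8 0 65;0 0 -12 0 65;0 0 -12 0 65;0 0 -12 0 65",
)

```text
time_s: 5.7
eef_pos: [585.8, 165.4, 142.5]
ee_rot: [0.001, 0.09, 0.996, 0.0]
force: [-0.7, 0.3, 0.1]
grip_width: 0.65
```

```bash
python3 - <<'E'
from h import *
im,d=cams.capture("wrist"); save("pics/w4.png",im)
for c in ("wrist","top"):
  if c=="top": im,d=cams.capture("top")
  for n in ("offcut","sanding_block"):
    for r in spotter.regions_of(c,n):
      P,u,v=world(c,d,r["pixels"]); z=np.percentile(P[:,2],70);Q=P[abs(P[:,2]-z)<3]
      A=np.c_[Q[:,:2],np.ones(len(Q))]; g=np.linalg.lstsq(A,Q[:,2],rcond=None)[0]
      print(c,n,round(r["conf"],2),round(z,1),"tilt",np.round(g[:2],3),cv2.minAreaRect(Q[:,:2].astype(np.float32)))
E
```

```text
wrist offcut 0.83 38.9 tilt [-0.003 -0.   ] ((582.8270263671875, 165.6739044189453), (44.91745376586914, 109.54325866699219), 79.2815933227539)
wrist offcut 0.6 45.8 tilt [-0.002 -0.006] ((568.2412109375, 39.026268005371094), (55.63825225830078, 89.45899200439453), 86.74837493896484)
wrist sanding_block 0.84 45.6 tilt [-0.003 -0.005] ((568.17724609375, 39.013038635253906), (55.63829803466797, 89.48406219482422), 86.74763488769531)
top offcut 0.72 41.8 tilt [ 0.003 -0.001] ((551.758544921875, 168.85145568847656), (37.94330978393555, 54.23971176147461), 6.749607563018799)
top offcut 0.58 35.9 tilt [-0.001 -0.004] ((509.51300048828125, -121.19509887695312), (45.4879035949707, 109.95260620117188), 68.62723541259766)
top sanding_block 0.63 49.0 tilt [ 0.002 -0.007] ((566.7330932617188, 37.86021041870117), (54.00489044189453, 89.245361328125), 86.659912109375)
```

View pics/w4.png

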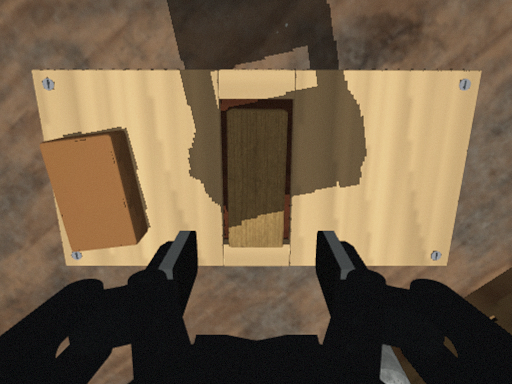

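The picture shows the offcut inside the pocket at px (257,178), with the dark floor visible around it and the gripper clear. It lies flat and square, and the cork block hasn't moved. I'm handing it in.

```bash
python3 -c "
from h import *
print(workorder.finish_job())"
```

```text
the job is handed in; nothing more can be done
None
```

The offcut is in the pocket, lying flat and released, and the job is handed in. I gripped it lightly, slid it about 114 mm along the deck, turned it about 5° to square it up, lowered it into the pocket and let go. The arm then backed off about 120 mm; the last move ended at 5.7 s.

**Last checks (wrist camera):**
- **Position:** the offcut's centre is about 2 mm from the pocket's centre, and its long axis is within 1° of the pocket's.
- **Seating:** its tilt measures under 0.01 rad. Its top reads 38.9 mm where 41 mm is expected when seated. The sanding block's top reads about 3 mm low in the same picture, so I take this as camera offset.
- **Sanding block:** it moved less than 1 mm between the first and last top views.

**Disagreements:** in the last top view the arm partly hid the offcut, so that detection covered only part of it and I did not use it. Before the grip, the wrist and top cameras differed by about 4 mm on the offcut's position. I corrected for this over the pocket.

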